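# Index the carving vise to its second click

### The job

Two small swivel vises are bolted to the bench. Turn the one that holds the half-carved wooden blank clockwise (seen from above) until its pointer clicks in at the second tick past the zero lug, and let go. Leave the empty vise as it stands.

Things in the scene. Friction and masses are not known exactly. Their poses are not given: they have to be found in the camera images.
- vise (a joint): swivel angle (rad) of the vise holding the blank, growing clockwise seen from above; 0 = pointer at the zero lug. Clicks every 0.3927 rad (22.5 deg); the second click past the lug is 0.785. Starts at or near click -1, 0 or +1; stops at 4 clicks either way. A sprung ball makes the clicks: each takes about 0.2 N m to pass, and let go within 8 deg of a click the head goes to it
- vise_base: round steel base under the vise with the blank, fixed to the bench, 128 mm across, 22 mm high, bolted ears at +-y; origin at its centre on the bench. Zero lug: a block 12 mm wide on its rim toward -x, reaching 83 mm from the axis, 27 mm high, with a line on top. Light ticks on the rim mark the clicks, four each side of the lug
- vise_mid (a point): point on the swivel axis, 66 mm above the bench, between the jaws holding the blank; turns with the head. z up; the pointer (light metal wedge) points along -x. Grip across y: jaws' outer faces at y = +-27.5 mm, 46 mm long in x, 33 to 75 mm above the bench. Blank 58 x 31 x 30 mm, clamped fast, top 83 mm above the bench. Clamp screw out to y = -60 mm, at most 43 mm above the bench
- spare (a joint): swivel angle (rad) of the empty vise, with the same sense and clicks; it starts at 0 and is to stay there. Empty vise: no blank, jaws 14 mm apart and 38 mm over their outer faces, tops 75 mm above the bench, on an equal fixed base about 0.2 to 0.55 m away; either vise may be the left one

How it is judged:
At the end, for the whole second after the job is handed in: the head of the vise with the blank rests at the second click clockwise past the zero lug (45 degrees, within 10 degrees) (value of joint vise between 0.611 and 0.96 rad and velocity of joint vise between -0.05 and 0.05 rad/s); the robot touches nothing.
It fails at once if the empty vise is turned by more than 10 degrees (value of joint spare above 0.175 rad or value of joint spare below -0.175 rad).
It also fails if it takes over 32 s, if anything falls off the work surface, if the arm or the gripper's body presses on something with over 40 N, if the wrist force passes 120 N, or if a joint passes its speed limit or range.

### The arm

A 6-joint arm with a two-finger parallel gripper is mounted at the origin on a cart in front of the work surface, level with it; the furniture and walls round the work are solid. World frame = base frame: x ahead of the robot, y to its left, z up, the work surface at z = 0. Lengths are in m, angles in rad, forces in N, time in s.
With the tool pointing down it reaches from about 0.3 to 0.95 m from the base axis. Payload 3.1 kg.
Tool frame: the origin (TCP) lies on the centre line of the jaws, within the pads' length; the fingertips stand 14 mm ahead of it and the grasp point (between the pads) lies 5 mm behind it; z points along the fingers, y is the direction in which the jaws open and shut (so a half turn about z gives the same grasp; the last joint's range is limited). The gripper opens to 85 mm and grips with 20 to 120 N. Pads are 22 mm wide; open, the fingers measure 114 mm over their backs; the gripper's body (76 mm by 85 mm) begins 54 mm behind the grasp point. The pads swing forward as they close: fully open they stand 13 mm farther back than shut.
Start: joints at [-1.377, 0.308, 1.634, -0, 1.2, -0.07], TCP at [0.163, -0.603, 0.245] pointing down, gripper open.
Joint ranges: [-3.06, 3.06], [-0.79, 1.96], [0.05, 2.63], [-1.19, 4.34], [0.05, 2.64], [-2.94, 2.94]. Speed limits (rad/s): [2.79, 2.79, 3.14, 3.14, 3.14, 3.14].

### API

Orientations are given as [roll, pitch, yaw] about the fixed x, y, z axes, in that order (R = Rz(yaw) Ry(pitch) Rx(roll)).
In Python, from workcell import manip gives the robot as it stands. The module is installed in compiled form; this text tells all that it offers. Calls block until the motion is done:
- manip.move_pose(position, orientation): joint-space move of the TCP to a pose.
- manip.line_to(position, ori=None, max_speed=0.15): straight line of the TCP; ori=None keeps the orientation; max_speed is the mean speed in m/s.
- manip.move_joints(angles): joint-space move.
- manip.command_gripper(opening): opening from 0.0 (shut) to 1.0 (fully open); the grip force is fixed at half the most; returns when the fingers have stopped.
- manip.wait(seconds).
- manip.ik(position, orientation): joint angles nearest the present ones, or None.
- manip.get_image(name): name is "scene" or "top"; returns the picture (420x560x3 uint8, red, green, blue); there is no depth.
- manip.camera_model(name): a dict with "fx", "fy", "cx", "cy" (pixels), "T" (4x4, takes a point from camera to world coordinates). Camera axes: x right, y up, looking along -z (the intrinsics and any distortion apply to the point x, -y, -z); pixel columns grow to the right and rows downward; lengths in m; the calibration is good to about 2 mm. A picture is of the moment at which its call begins. camera_model takes no time and is no camera call.
A pose or a line that the arm cannot do raises manip.MotionError and nothing moves.
- manip.finish_job(): hands the job in, once; it reports no verdict.
Readings, each from a call of its own:
- manip.read_time_s(): time.
- manip.read_joint_pos(): joint angles.
- manip.read_qd(): joint speeds.
- manip.read_joint_torque(): joint torques, N m.
- manip.read_position(): TCP position.
- manip.read_ee_rot(): TCP orientation.
- manip.read_contact_force(): force on the tool from outside, world axes, zero at the start.
- manip.read_torque(): the same for the moment, N m.
- manip.read_finger_gap(): opening from 0.0 (shut) to 1.0 (fully open).
Only numpy, scipy, OpenCV 4.12 (cv2) and the standard library are available. Lean on these libraries where they do the work, as an engineer would, in place of code of your own. Each camera call takes 0.05 s, during which the arm holds its last target.

## Working session

There is one attempt and no reset: what is moved stays moved. The work goes in short steps, each a Python script; the robot and the scene stay as the last script left them, time stands still between calls to the robot, and variables do not carry over. Pictures are saved under pics/ and viewed, and the job is handed in when it is done.

```bash
mkdir -p pics
python3 - <<'E'
from workcell import manip as m
import cv2,numpy as np
np.set_printoptions(precision=4,suppress=True)
for n in("scene","top"):
    c=m.camera_model(n);print(n,c)
    im=m.get_image(n);cv2.imwrite(f"pics/{n}0.png",cv2.cvtColor(im,cv2.COLOR_RGB2BGR))
print(m.read_time_s(),m.read_ee_rot(),m.read_position(),m.read_finger_gap())
E
```

```text
scene {'fx': 389.23803196148873, 'fy': 389.23803196148873, 'cx': 283.2721481110575, 'cy': 207.52115885433304, 'T': array([[-0.8558,  0.3893, -0.3408,  0.243 ],
       [-0.5173, -0.6507,  0.5558,  0.4839],
       [-0.0054,  0.652 ,  0.7582,  0.7197],
       [ 0.    ,  0.    ,  0.    ,  1.    ]])}
top {'fx': 485.5300438426844, 'fy': 485.5300438426844, 'cx': 273.1076895814108, 'cy': 196.37327414455302, 'T': array([[ 0.0107,  0.9939, -0.1099,  0.4416],
       [-0.9999,  0.0104, -0.0036, -0.0172],
       [-0.0024,  0.1099,  0.9939,  1.0384],
       [ 0.    ,  0.    ,  0.    ,  1.    ]])}
0.1 [-3.1395 -0.0001  0.2638] [ 0.1628 -0.6027  0.2442] 1.0015133610160665
```

View pics/scene0.png

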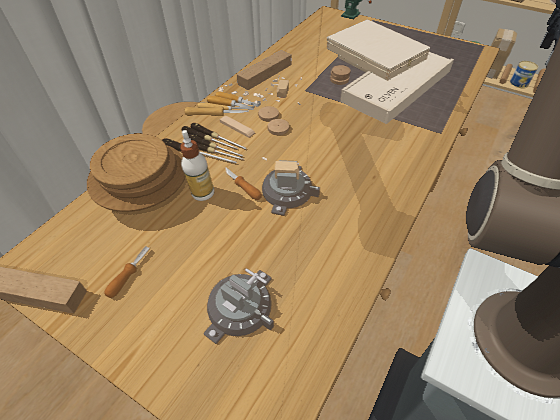

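View pics/top0.png

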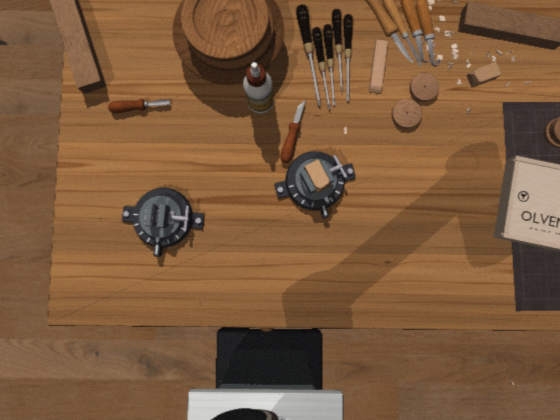

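The blank's vise is at about top (316,181) and scene (288,187). The empty one is at top (163,217) and scene (240,303). I'll zoom in next.

Run:
```python
import cv2,numpy as np
a=cv2.imread("pics/top0.png")[135:230,265:365];b=cv2.imread("pics/scene0.png")[150:225,245:335]
cv2.imwrite("pics/t0z.png",cv2.convertScaleAbs(cv2.resize(a,None,fx=6,fy=6,interpolation=cv2.INTER_CUBIC),alpha=1.8,beta=20))
cv2.imwrite("pics/s0z.png",cv2.resize(b,None,fx=7,fy=7,interpolation=cv2.INTER_CUBIC))
```

```text
(no output)
```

View pics/t0z.png

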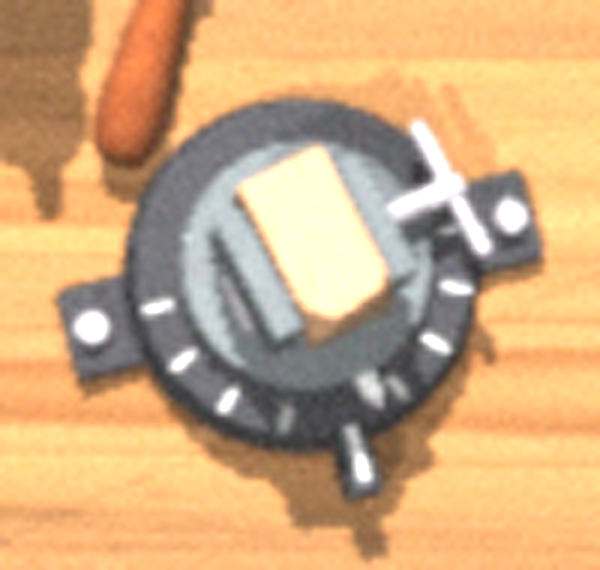

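View pics/s0z.png

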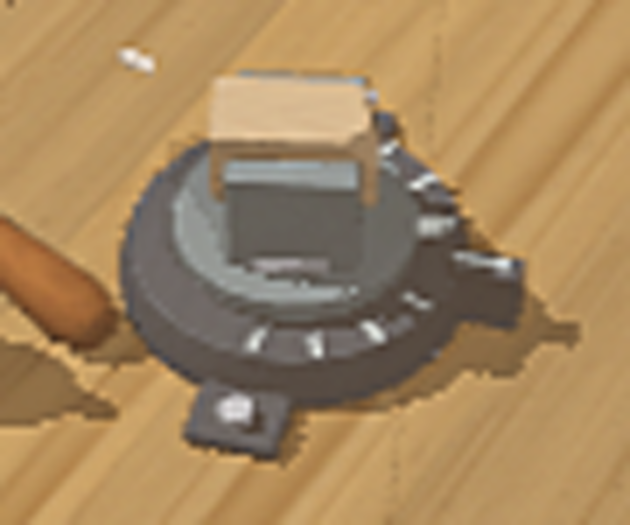

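```bash
cat > h.py <<'E'
import numpy as np,cv2
from workcell import manip as m
np.set_printoptions(precision=4,suppress=True)
C={n:m.camera_model(n) for n in("scene","top")}
def ray(n,u,v):
    c=C[n];d=np.array([(u-c['cx'])/c['fx'],-(v-c['cy'])/c['fy'],-1]);return c['T'][:3,3],c['T'][:3,:3]@d
def plane(n,p,z):
    o,d=ray(n,*p);return o+d*(z-o[2])/d[2]
def tri(pt,ps):
    o1,d1=ray("top",*pt);o2,d2=ray("scene",*ps)
    s=np.linalg.lstsq(np.c_[d1,-d2],o2-o1,rcond=None)[0];a=o1+s[0]*d1;b=o2+s[1]*d2
    return (a+b)/2,np.linalg.norm(a-b)
zt=lambda x,y:((x+.5)/6-.5+265,(y+.5)/6-.5+135)
zs=lambda x,y:((x+.5)/7-.5+245,(y+.5)/7-.5+150)
E
python3 - <<'E'
from h import *
P=dict(c_pp=((240,187),(212,140)),c_pm=((325,147),(214,78)),c_mm=((388,275),(365,80)),c_mp=((303,330),(362,143)),
 t4=((157,306),(257,339)),t3=((182,360),(316,346)),t2=((229,400),(374,332)),t1=((286,418),(418,300)),ptr=((372,388),(436,226)),lug=((360,468),(500,265)),boltL=((92,328),(236,408)))
for k,(a,b) in P.items(): print(k,*tri(zt(*a),zs(*b)))
t=[(157,306),(182,360),(229,400),(286,418),(398,388),(436,342),(455,287)]
for Z in(.022,.025):
    Q=np.array([plane("top",zt(*p),Z)[:2] for p in t])
    A=np.c_[2*Q,np.ones(len(Q))];s=np.linalg.lstsq(A,(Q**2).sum(1),rcond=None)[0]
    print("circ",s[:2],np.sqrt(s[2]+s[:2]@s[:2]),np.degrees(np.arctan2(*(Q-s[:2]).T[::-1]))%360)
b1,b2=plane("top",zt(92,328),.014),plane("top",zt(510,216),.014);print("bolts",(b1+b2)/2,b1-b2,np.linalg.norm(b1-b2),np.degrees(np.arctan2((b1-b2)[1],(b1-b2)[0])))
pt=plane("top",zt(372,388),.03);lg=plane("top",zt(360,468),.027)
for q in(pt,lg):
    d=q[:2]-s[:2];print(np.linalg.norm(d),np.degrees(np.arctan2(d[1],d[0]))%360)
for e in [((240,187),(300,325)),((325,147),(388,265)),((240,187),(325,147))]:
    a,b=[plane("top",zt(*p),.083) for p in e];d=b-a;print("edge",np.degrees(np.arctan2(d[1],d[0]))%360,np.linalg.norm(d[:2]))
for n,e in((0,((215,228),(272,345))),(0,((230,222),(298,330)))):
    a,b=[plane("top",zt(*p),.075) for p in e];d=b-a;print("jaw",np.degrees(np.arctan2(d[1],d[0]))%360)
a=cv2.imread("pics/top0.png")[140:215,280:352]
cv2.imwrite("pics/t0zz.png",cv2.convertScaleAbs(cv2.resize(a,None,fx=8,fy=8,interpolation=cv2.INTER_NEAREST),alpha=1.6,beta=10))
a=cv2.imread("pics/scene0.png")[155:205,260:330]
cv2.imwrite("pics/s0zz.png",cv2.convertScaleAbs(cv2.resize(a,None,fx=11,fy=11,interpolation=cv2.INTER_NEAREST),alpha=1.2,beta=10))
E
```

```text
c_pp [ 0.6095 -0.0762  0.0798] 0.0009341047298859345
c_pm [ 0.6247 -0.1041  0.0787] 0.0015565011032220592
c_mm [ 0.5792 -0.1255  0.0827] 0.0026258513893513804
c_mp [ 0.5618 -0.0965  0.0849] 0.0007640537689249112
t4 [ 0.5769 -0.0508  0.0222] 0.0010431088597898592
t3 [ 0.5582 -0.0596  0.0207] 0.0006015423410469327
t2 [ 0.5444 -0.0762  0.0199] 0.00030503993583500845
t1 [ 0.5382 -0.0961  0.0213] 0.00032045951472156977
ptr [ 0.5481 -0.1258  0.0271] 0.0011063615931132709
lug [ 0.5201 -0.1217  0.0257] 0.0011443535905102458
boltL [ 0.5707 -0.0278  0.0121] 0.00023002017166307047
circ [ 0.5913 -0.102 ] 0.05353924511625136 [105.1673 127.7863 151.0278 173.5596 218.3291 241.1621 263.4723]
circ [ 0.5909 -0.1017] 0.05338122173048012 [105.1673 127.7863 151.0278 173.5596 218.3291 241.1621 263.4723]
bolts [ 0.5912 -0.102   0.014 ] [-0.0417  0.1483  0.    ] 0.1540725621585507 105.7010845501695
0.04864564084977258 208.9391688212048
0.0729798955744956 195.61709794875165
edge 203.4855124008675 0.050157667175032006
edge 207.88713123890736 0.04462821517076722
edge 296.0118269126765 0.03140854899239487
jaw 206.03256507232214
jaw 212.21595039272427
```

View pics/t0zz.png

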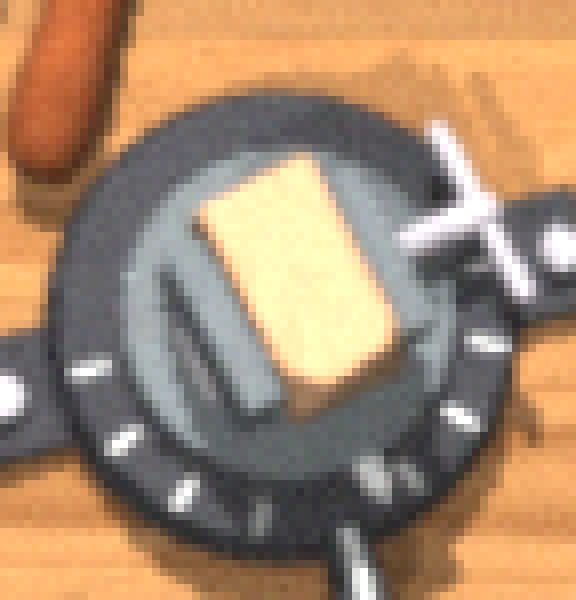

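View pics/s0zz.png

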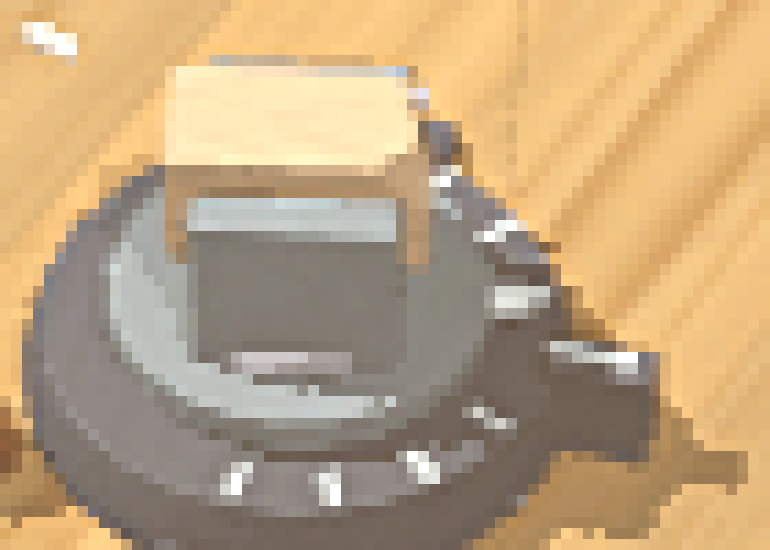

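The top view shows the blank's pointer about 12° counter-clockwise of the lug. The head's x axis is at about 27.7° and the lug direction at about 195.9°. The axis is at (0.591, -0.102), from a circle fit to the ticks, and the bolt midpoint agrees. I'll check the jaw top height and then approach.

Run:
```python
from h import *
t8=lambda x,y:(x/8-.5+280,y/8-.5+140); s11=lambda x,y:(x/11-.5+260,y/11-.5+155)
for a,b in(((168,268),(188,238)),((245,418),(400,238))): print("jawtop",*tri(t8(*a),s11(*b)))
psi=np.radians(27.7); c=[.5911,-.1018]
for y in(psi,psi-np.radians(57)): print(m.ik(c+[.06],[np.pi,0,y]))
m.move_pose(c+[.20],[np.pi,0,psi])
print(m.read_time_s(),m.read_position(),m.read_ee_rot(),m.read_joint_pos())
for n in("scene","top"): cv2.imwrite(f"pics/{n}1.png",m.get_image(n)[:,:,::-1])
```

```text
jawtop [ 0.5977 -0.0679  0.0707] 0.0024311834743996064
jawtop [ 0.5582 -0.0877  0.0742] 0.0002577095745040981
[-0.2431  0.4922  1.8017 -0.      0.8477  0.8442]
[-0.2431  0.4922  1.8017 -0.      0.8477  1.839 ]
2.45 [ 0.591  -0.1028  0.2001] [3.1412 0.     0.4822] [-0.2446  0.3059  1.7336 -0.0003  1.1018  0.8441]
```

Jaw top is at 0.071–0.074 m and the outer face's midpoint falls within 1 mm of the prediction. I'll descend and grip.

Run:
```python
from h import *
m.line_to([.5911,-.1018,.061],max_speed=.08)
print(m.read_position(),m.read_contact_force(),m.read_torque())
m.command_gripper(0.0)
print(m.read_time_s(),m.read_finger_gap(),m.read_position(),m.read_contact_force(),m.read_torque(),m.read_ee_rot())
for n in("scene","top"): cv2.imwrite(f"pics/{n}2.png",m.get_image(n)[:,:,::-1])
a=cv2.imread("pics/scene2.png")[110:250,200:360];cv2.imwrite("pics/s2z.png",cv2.resize(a,None,fx=5,fy=4.2))
```

```text
[ 0.5916 -0.1019  0.0616] [ 0.5237 -0.5234  0.1841] [-0.054  -0.0312  0.0387]
4.8417 0.6358004242028561 [ 0.5907 -0.101   0.0617] [-3.0241  2.7463  5.188 ] [ 0.5327  0.3378 -0.0623] [-3.1398  0.0003  0.4831]
```

View pics/s2z.png

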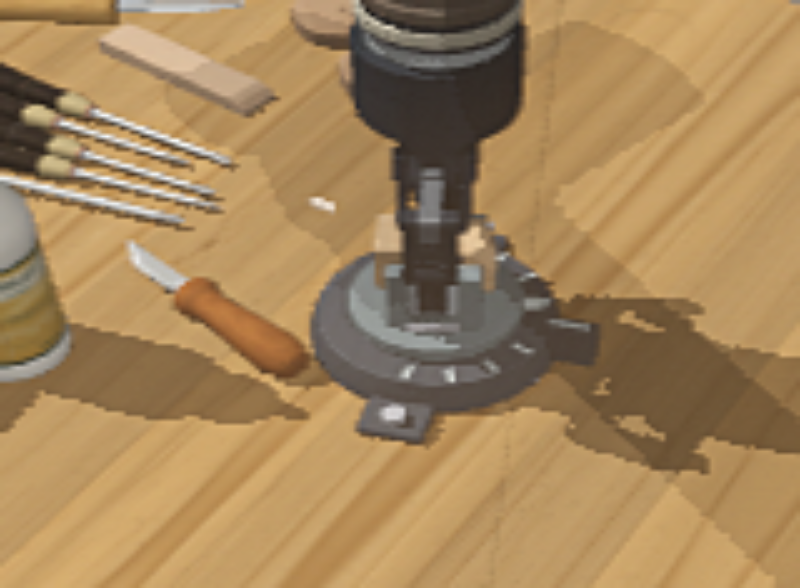

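The fingers close on the jaws at a gap of 54 mm, around scene pixel (285,180), and the force is small. I'll turn clockwise with the last joint in steps.

Run:
```python
from h import *
q=np.array(m.read_joint_pos());q0=q.copy()
q[:5]=[-0.2431,0.4922,1.8017,0,0.8477]
q=q0.copy()
for k in range(1,7):
    q[5]=q0[5]+np.radians(57.3)*k/6
    m.move_joints(q)
    print(m.read_time_s(),np.degrees(m.read_ee_rot()[2]),m.read_position(),m.read_contact_force(),m.read_torque()[2],m.read_finger_gap())
m.wait(.3)
for n in("scene","top"): cv2.imwrite(f"pics/{n}3.png",m.get_image(n)[:,:,::-1])
a=cv2.imread("pics/scene3.png")[110:250,200:360];b=cv2.imread("pics/top3.png")[120:260,240:400];cv2.imwrite("pics/s3z.png",np.hstack([cv2.resize(x,(400,350)) for x in(a,b)]))
```

```text
5.225 18.29885561201879 [ 0.5907 -0.101   0.0618] [-0.8939 -0.1532 -0.194 ] -0.17167128898911688 0.6253969860746463
5.5083 8.907405126454885 [ 0.5907 -0.1009  0.0618] [-1.0917  0.9972  0.4181] 0.16764639252220268 0.6306496773712718
5.7917 -0.654936415285647 [ 0.5907 -0.1009  0.0618] [0.1514 1.4688 0.033 ] -0.046405490706318706 0.6320428078770054
6.075 -10.128820638275466 [ 0.5907 -0.1008  0.0617] [-1.1154  1.0397  0.3784] 0.21698887184004617 0.6328156981960664
6.3583 -19.73218351085293 [ 0.5908 -0.1008  0.0618] [-1.0868  1.7282  1.0925] -0.04439584266957854 0.6324135004370847
6.6417 -29.295225132656288 [ 0.5908 -0.1008  0.0618] [-1.117   2.2179  1.3347] -0.06890473455098052 0.631025314531909
```

View pics/s3z.png

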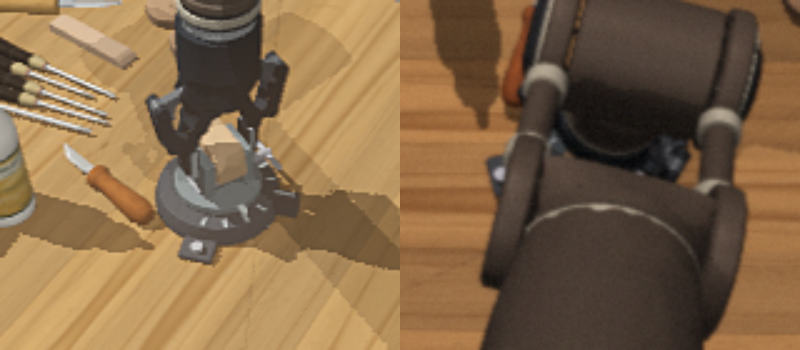

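The head followed the gripper, and the moment at the end is near zero, as expected at a click. Next I'll release, rise and look.

Run:
```python
from h import *
m.command_gripper(1.0); m.wait(.3)
print(m.read_finger_gap(),m.read_contact_force())
p=np.array(m.read_position());m.line_to(list(p+[0,0,.14]),max_speed=.08)
m.move_joints([-1.377,.308,1.634,0,1.2,-.07])
m.wait(.3)
print(m.read_time_s(),m.read_contact_force(),m.read_position())
for n in("scene","top"): cv2.imwrite(f"pics/{n}4.png",m.get_image(n)[:,:,::-1])
a=cv2.imread("pics/scene4.png")[140:340,190:350];b=cv2.imread("pics/top4.png")[135:230,265:365]
cv2.imwrite("pics/s4z.png",np.hstack([cv2.resize(a,(320,400)),cv2.convertScaleAbs(cv2.resize(b,(421,400),interpolation=cv2.INTER_CUBIC),alpha=1.8,beta=20)]))
a=cv2.absdiff(cv2.imread("pics/top4.png"),cv2.imread("pics/top0.png"))
print("spare diff",a[180:260,115:212].max(), "vise diff",a[135:230,265:365].max())
```

```text
1.001872338538953 [-0.0678  0.0009 -0.0313]
12.325 [ 0.2526  1.0259 -0.2175] [ 0.1632 -0.6031  0.2452]
spare diff 14 vise diff 141
```

View pics/s4z.png

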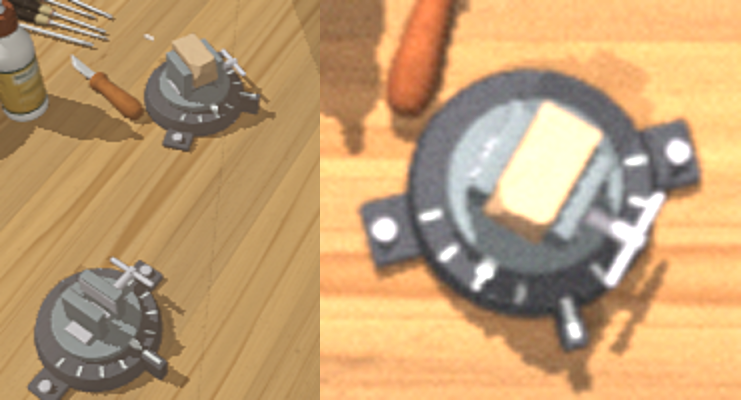

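The top crop shows the pointer at about (485,272), on the second tick clockwise of the lug at (570,325). The empty vise is unchanged and the arm is clear, so I'll hand in.

Run:
```python
from h import *
p=plane("top",(265+(485-320+.5)*100/421-.5,135+(270.5)*95/400-.5),.027);d=p[:2]-[.5911,-.1018]
print("pointer past lug deg",195.9-np.degrees(np.arctan2(d[1],d[0]))%360)
m.finish_job()
```

```text
pointer past lug deg 45.566863737148225
the job is handed in; nothing more can be done
```

I turned the vise holding the blank about 57° clockwise, so its pointer now sits at the second tick past the zero lug. I gripped it across the jaws on its swivel axis, then let go, moved the arm back to its start pose and handed in the job. I logged 12.3 s on the robot's clock just before the last pictures.

- **Angle:** the last top picture, taken after release, puts the pointer about 45.6° past the lug. The target is 45°, within 10°. That reading comes from one view, using a pointer height of 27 mm measured earlier from two views.
- **Empty vise:** its area in the top picture matches the first one apart from image noise, so it did not move.
- **Contact:** the gripper is open and clear of everything. Force readings were about 1 N at the end and a few newtons at most at the points where I checked.
- **Disagreements:** the vise started about 12° counter-clockwise of the lug, roughly midway between two clicks rather than at one. Measured jaw top heights (71 and 74 mm) and blank top heights (79 to 85 mm) differ from the given 75 and 83 mm by up to about 4 mm. Neither affected the grip.

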